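Shut the guard and switch on the tin shaker

ROBOT

A 6-joint arm with a two-finger parallel gripper is mounted at the origin on a cart in front of the work surface, level with it; the furniture and walls round the work are solid. World frame = base frame: x ahead of the robot, y to its left, z up, the work surface at z = 0. Lengths are in mm, angles in rad, forces in N, time in s.
With the tool pointing down it reaches from about 275 to 750 mm from the base axis. Payload 10.2 kg.
Tool frame: the origin (TCP) lies on the centre line of the jaws, within the pads' length; the fingertips stand 11 mm ahead of it and the grasp point (between the pads) lies 8 mm behind it; z points along the fingers, y is the line along which they close (so a half turn about z gives the same grasp; the last joint's range is limited). The gripper opens to 85 mm and grips with 20 to 120 N. Pads are 22 mm wide; open, the fingers measure 114 mm over their backs; the gripper's body (76 mm by 85 mm) begins 54 mm behind the grasp point. The pads swing forward as they close: fully open they stand 13 mm farther back than shut.
Start: joints at [1.077, 0.313, 1.498, -0, 1.331, -0.223], TCP at [140.451, 505.87, 221.794] pointing down, gripper open.
Joint ranges: [-2.94, 2.94], [-0.97, 2.17], [0.19, 2.56], [-1.23, 4.37], [0.02, 3.11], [-2.88, 2.88]. Speed limits (rad/s): [2.39, 2.39, 3.01, 3.14, 3.14, 3.14].

INTERFACE

Orientations are given as a rotation vector (axis times angle).
In Python, from workcell import * gives the robot as it stands. The module is installed in compiled form; this text tells all that it offers.
- The arm moves only by the shell command python3 -m pendant 'ROWS' [OPENING]. ROWS is JSON, a list of rows, each a list of 2 entries, a list of its own where there are three numbers: the shift along the tool's x, y, z in m, then the turn about the tool's z in degrees. In form: [[[dx, dy, dz], yaw], ...]. A call has 1 to 10 rows; each row is the pose to reach, as a shift and turn from the pose commanded when the call began, along the tool's axes at that moment; what a row does not reach only later rows make up. A row lasts 1/10 s, in which the tool goes at most 50 mm and 8.59 degrees, less where a joint would pass 70% of its speed; a pose out of reach is approached as far as the arm can. A call with a gripper value outside its range is refused whole. OPENING is the closure in counts, from 0 (fully open) to 255 (shut), set as the call begins (- or left out, the last holds). The fingers move at their own pace and stop on an object; the grip force is fixed at half the most. Time passes only in rows, so rows that repeat a pose let the fingers close. It gives the time, the measured TCP pose, the force, the opening and the grip force at its end, in the units of the state.
- observe(): the state, without advancing time (a new reading comes with each control period).
- get_image(name): name is "side" or "top" or "wrist"; returns a dict with "image" (480x640x3 uint8, red, green, blue), "intrinsics" (3x3 intrinsics, pixels), "cam_to_world" (4x4, takes a point from camera to world coordinates); the wrist camera has in their place "tool_from_camera" (4x4, takes a point from camera to tool coordinates, whose origin is the TCP and whose axes are the flange's). Camera axes: x right, y down, z forward; pixel columns grow to the right and rows downward; lengths in mm; the calibration is good to about 2 mm. A picture is of the moment at which its call begins: read the wrist's pose just before it. There is no depth.
- sign_off(): hands the job in; it is judged then, once.
The state is a dict: "time_s": time; "q": joint angles; "qvel": joint speeds; "effort": joint torques, N m; "ee_pos": TCP position; "tool_rot": TCP orientation; "contact_force": force on the tool from outside, world axes, zero at the start; "moment": the same for the moment, N m; "opening": finger opening in mm; "finger_force": force on a finger pad.
Only numpy, scipy, OpenCV 4.12 (cv2) and the standard library are available. Lean on these libraries where they do the work, as an engineer would, in place of code of your own. Each camera call takes 0.05 s, during which the arm holds its last target. There are 200 camera calls.

TASK

A tin of paint is clamped in the bench shaker, ready to be shaken. Push the clear guard window away from you until its latch clicks and holds it shut, then lift the red switch cover right up by its lip so that it stays open, flip the toggle under it to on (to the left, where the green dot is), and press the red cover down again until it snaps shut over the switch. Use a light hand: push no part with more than 40 N. Leave the bottle, the mixing cup and the tape roll beside the machine where they stand.

Things in the scene. Friction and masses are not known exactly. Their poses are not given: they have to be found in the camera images.
- shaker: Bench shaker, fixed: box 260 x 242 mm, flat top 125 mm above the trolley. Origin on the trolley top: front face at x -125, back +135, left side at y +115, right side at y -127 mm; x points away from the operator, y left, z up. Left (blue-green): flat deck in front, open bay with a clamped navy tin behind. Right (dark grey, y below -16): console; its red switch cover lies across it at x = -78 mm.
- latch_knob (a point): Top of the red release knob on the steel latch bridge that spans the guard's rails, 88 mm behind the machine's origin, 43 mm above the flat top: not to be touched. The rails run along x at y = -12 and +112 mm, 13 mm high. On the console behind the cover stand a green lamp (x = 30 mm, 10 mm high) and a black timer knob (x = 88 mm, 16 mm high).
- guard_grip (a point): Centre of the black upright grip fin near the front edge of the clear guard window: 70 mm long along the machine's y, 12 mm thick (x), 28 mm high; its top is 14 mm above this point, the window 15 mm below. Rides with the window. Push on its front face, towards +x of the shaker; in front of it lies only the window's edge (9 mm) and the flat deck.
- guard (a joint): Opening of the window, m: 0 = latched, 0.112 = fully open; closes along the shaker's +x. Slides with 1 to 3 N. From 0.014 a spring latch, from 0.008 spring buffers resist: the push rises to 9 to 14 N near 0.005, then the latch clicks; hard stop at -0.002. Released too early it springs back to 0.008 or more; latched it stays within 0.001 of 0. Shut means below 0.003.
- cover_lip (a point): Middle of the outer edge of the red cover's lip, a flat tongue at its right end: 36 mm wide (along x), 4 mm thick, 20 mm out from the foot of the end wall. Shut, it lies level, its middle 4 mm above the console's top, its outer 12 mm overhanging the machine's right side with free air below: hook it from the right with a tilted tool. 84 mm from the hinge; turns with the cover.
- cover_hinge (a point): On the cover's hinge axis (parallel to the machine's x, at the cover's left end), in the middle of its width, 6 mm above the console's flat top, 55 mm to the right of the machine's origin.
- cover (a joint): Angle of the red hood (64 x 44 mm, 39 high), rad: 0 = shut, 1.70 = fully up at its stop, reaching 45 mm left of the hinge, hood 68 and lip 89 mm above the console. A ball catch holds it shut: 3 to 6 N up at the lip pop it. Past 1.3 it falls back and stays up. Tipped below 1.1 it sinks to rest ajar at about 0.17; 3 to 6 N down on the lip (more on the hood's top) snap it shut: below 0.03.
- toggle (a joint): Angle of the steel bat toggle under the cover, rad: 0 = off, leaning 0.42 to the right (to the lip); 0.84 = on, leaning 0.42 to the left (to the hinge, where a green dot marks on); on means above 0.7. Turns about the machine's x through toggle_pivot; a spring snaps it over past the middle. About 5 to 6 N near the tip start it. The cover clears it in both positions.
- toggle_tip (a point): Near the end of the toggle's bat, in the middle of its 8 mm thick end, 25.5 mm from the pivot; moves with it. Off, it lies 27 mm above the console's top and 45 mm to the right of the hinge. Seen only with the cover up; it lies on the cover's middle line.
- toggle_pivot (a point): The toggle's pivot, 4 mm above the console's flat top, 35 mm to the right of the cover's hinge, on the cover's middle line.
- hardener_mid (a point): Bystander: centre of a small bottle with a white, yellow and black label and a red cap, 49 mm across, 111 mm high, standing beside the machine.
- mix_cup_mid (a point): Bystander: centre of a clear mixing cup, 71 mm across, 86 mm high, standing beside the machine.
- tape_roll_mid (a point): Bystander: centre of a masking tape roll lying flat, 104 mm across, 24 mm high, beside the machine's left side.
Not all that is in view belongs to the job. What is shaped like the part that bears tape_roll_mid but orange or yellow is not meant.

How it is judged (in metres and radians):
On the way, in this order (a step that is already met when the one before it is completed fails the run):
1. the guard window is latched shut, with the cover still down and the toggle still off (value of joint guard below 0.003 m and value of joint each of cover, toggle below 0.2 rad), for 0.3 s.
2. the red cover is up (value of joint cover above 1.3 rad and value of joint guard below 0.003 m), for 0.2 s.
3. the toggle is on, with the cover up (value of joint toggle above 0.7 rad and value of joint cover above 1 rad and value of joint guard below 0.003 m), for 0.2 s.
At the end, for the whole second after the job is handed in: The guard window is latched (within 3 mm of fully shut), the toggle is on (above 0.7 rad), the red cover is snapped shut (below 0.03 rad), and the bottle, cup and tape roll stand within 30 mm of where they were, upright (value of joint guard below 0.003 m and value of joint toggle above 0.7 rad and value of joint cover below 0.03 rad and distance of each of hardener_mid, mix_cup_mid, tape_roll_mid from where it was at the start of the episode below 0.03 m and angle between each of hardener_mid, mix_cup_mid, tape_roll_mid's own z axis and vertical below 0.2 rad); the robot touches nothing.
It fails at once if a part of the machine is pushed with more than 40 N (contact force between any of the fingers, the arm and shaker above 40 N).
It fails at once if the toggle is switched on while the guard window is open (value of joint toggle above 0.6 rad and value of joint guard above 0.005 m).
It fails at once if the bottle, cup or tape roll is shoved more than 30 mm or knocked over (distance of any of hardener_mid, mix_cup_mid, tape_roll_mid from where it was at the start of the episode above 0.03 m or angle between any of hardener_mid, mix_cup_mid, tape_roll_mid's own z axis and vertical above 0.5 rad).
It also fails if it takes over 64 s, if anything falls off the work surface, if the arm or the gripper's body presses on something with over 40 N, if the wrist force passes 120 N, or if a joint passes its speed limit or range.

## Working session

There is one attempt and no reset: what is moved stays moved. The work goes in short steps, Python scripts to look and compute and a shell command to move; the robot and the scene stay as the last step left them, time stands still between calls to the robot, and variables do not carry over. Pictures are saved under pics/ and viewed, at most 10 in all, crops included, and the job is handed in when it is done.

```bash
mkdir -p pics; cat > h.py <<'E'
from workcell import *
import numpy as np, cv2
from scipy.spatial.transform import Rotation as R
def snap(n,f=None):
    o=observe(); d=get_image(n)
    if n=="wrist":
        T=np.eye(4);T[:3,:3]=R.from_rotvec(o["tool_rot"]).as_matrix();T[:3,3]=o["ee_pos"]
        d["cam_to_world"]=T@np.array(d["tool_from_camera"])
    if f:
        cv2.imwrite("pics/"+f+".png",d["image"][:,:,::-1]); np.savez("pics/"+f+".npz",K=d["intrinsics"],T=d["cam_to_world"])
    return d
def cast(f,uv,z):
    d=np.load("pics/"+f+".npz");K,T=d["K"],d["T"]
    r=T[:3,:3]@np.linalg.solve(K,[uv[0],uv[1],1]); c=T[:3,3]
    return c+r*(z-c[2])/r[2]
def proj(f,p):
    d=np.load("pics/"+f+".npz");K,T=d["K"],d["T"]
    q=K@(T[:3,:3].T@(np.array(p)-T[:3,3])); return q[:2]/q[2]
E
python3 - <<'E'
from h import *
o=observe();print(o)
print(R.from_rotvec(o["tool_rot"]).as_matrix().round(3))
for n in("top","side"):
    d=snap(n,n+"0");print(n,np.array(d["cam_to_world"]).round(2))
E
```

```text
{'time_s': 0.0, 'q': array([ 1.07663385e+00,  3.13460134e-01,  1.49847627e+00,  8.28306336e-06,
        1.33099888e+00, -2.23383440e-01]), 'qvel': array([-0.00053405,  0.00156717,  0.00057698,  0.0016832 ,  0.00230141,
        0.00148097]), 'effort': array([-9.17819707e-04, -4.12262285e+01, -2.59745193e+01, -2.33666397e-04,
        4.09217435e-03, -7.70710062e-05]), 'ee_pos': array([140.29163721, 505.61445795, 221.21515261]), 'tool_rot': array([-4.23978817e-01, -3.11236780e+00,  1.96997053e-03]), 'contact_force': array([-0.32673946, -0.0934923 , -0.15630286]), 'moment': array([-0.00752574,  0.06667362,  0.00869559]), 'finger_force': 0.0, 'opening': 85.4094455260577}
[[-0.964  0.267 -0.001]
 [ 0.267  0.964 -0.001]
 [ 0.    -0.001 -1.   ]]
top [[-1.00000e-02 -1.00000e+00  7.00000e-02  4.18940e+02]
 [-1.00000e+00  1.00000e-02  0.00000e+00  7.81000e+00]
 [-0.00000e+00 -7.00000e-02 -1.00000e+00  1.12577e+03]
 [ 0.00000e+00  0.00000e+00  0.00000e+00  1.00000e+00]]
side [[ 8.0000e-01 -2.7000e-01  5.4000e-01 -7.6810e+01]
 [-6.0000e-01 -3.5000e-01  7.2000e-01 -8.0058e+02]
 [-1.0000e-02 -9.0000e-01 -4.5000e-01  6.1810e+02]
 [ 0.0000e+00  0.0000e+00  0.0000e+00  1.0000e+00]]
```

View pics/top0.png

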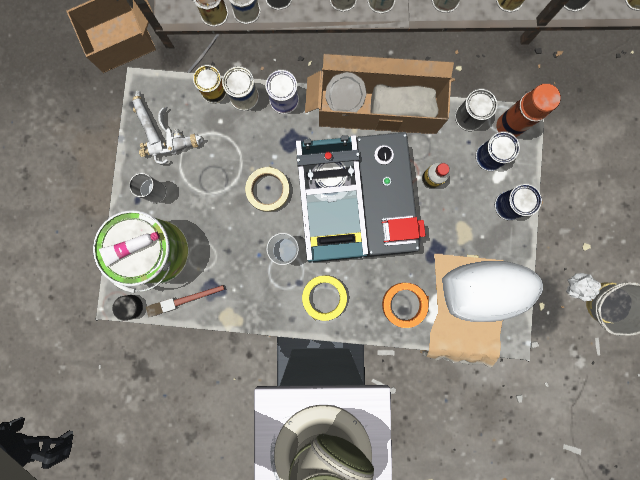

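View pics/side0.png

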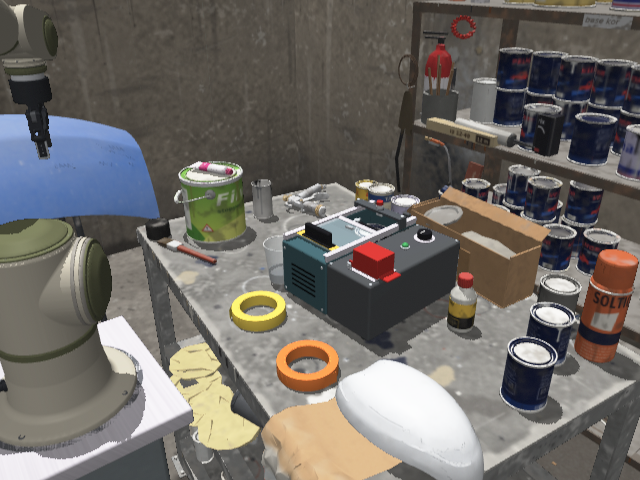

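The top view (1.9 mm/px) shows the shaker around (360,195), the red cover at (403,230), black grip fin at (336,240), latch knob at (328,156), lamp at (387,181), tape roll at (268,189), cup at (283,249) and bottle at (437,176).

Things that could be mistaken:
- **Cover:** red latch knob (328,156), red bottle cap (442,169). I choose (403,230), the large red hood on the dark console.
- **Tape roll:** yellow (325,298) and orange (406,305) rings are decoys.
- **Fin:** timer knob (384,155).

```bash
python3 - <<'E'
from h import *
im=cv2.imread("pics/top0.png");K=np.load("pics/top0.npz")["K"];print(K)
hsv=cv2.cvtColor(im,cv2.COLOR_BGR2HSV)
def comps(m,box,nm,z):
    x0,y0,x1,y1=box;s=np.zeros_like(m);s[y0:y1,x0:x1]=m[y0:y1,x0:x1]
    n,l,st,c=cv2.connectedComponentsWithStats(s)
    for i in range(1,n):
        if st[i,4]>6: print(nm,st[i],c[i].round(1),cast("top0",c[i],z).round(1))
H,S,V=cv2.split(hsv)
red=(((H<8)|(H>172))&(S>150)&(V>90)).astype(np.uint8)
comps(red,(300,130,440,260),"red",168)
comps(((H>45)&(H<85)&(S>120)&(V>90)).astype(np.uint8),(370,165,400,195),"lamp",135)
comps(((S<60)&(V>190)).astype(np.uint8),(365,140,400,170),"timer",141)
comps((V<30).astype(np.uint8),(305,225,365,255),"fin",150)
c=im[120:270,280:440];cv2.imwrite("pics/crop0.png",cv2.resize(c,None,fx=4,fy=4,interpolation=cv2.INTER_CUBIC))
E
```

```text
[[471.61364086   0.         317.5093377 ]
 [  0.         471.61364086 239.38603864]
 [  0.           0.           1.        ]]
red [325 152   7   7  39] [327.7 155. ] [660.4 -14.9 168. ]
red [436 165   4   9  17] [438.1 168.8] [ 629.3 -241.5  168. ]
red [384 217  41  25 724] [405.7 228.8] [ 506.1 -172.   168. ]
lamp [384 178   6   5  20] [386.6 180.4] [ 612.8 -140.1  135. ]
timer [374 145  20  19 110] [382.5 155.3] [ 665.4 -131.5  141. ]
fin [321 236  34   8  49] [338.4 241.1] [483.5 -35.4 150. ]
```

View pics/crop0.png

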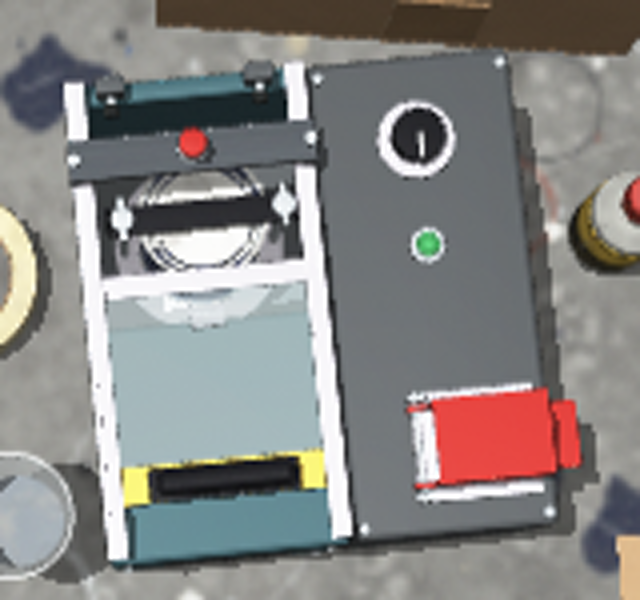

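The crop confirms it: the hood spans crop (433–557, 388–487), the lip (555–580, 400–470) overhangs the right edge, and the fin sits at (225,477) with yellow ends.

```bash
python3 - <<'E'
from h import *
P=lambda a,b,z:cast("top0",((a+.5)/4-.5+280,(b+.5)/4-.5+120),z)
br=P(506,52,125);fr=P(554,523,125);fl=P(110,566,138)
print(br,fr,fl,np.linalg.norm(br-fr),"want 260")
d=br-fr;print("yaw",np.degrees(np.arctan2(d[1],d[0])))
lamp=cast("top0",(386.6,180.4),133);tim=P(416,138,135)
d2=tim-lamp;print("yaw lamp-timer",np.degrees(np.arctan2(d2[1],d2[0])),np.linalg.norm(d2),"want 58")
yaw=np.arctan2(d[1],d[0]);Rz=R.from_euler("z",yaw).as_matrix()
o1=br-Rz@[135,-127,125];o2=fr-Rz@[-125,-127,125];print("origins",o1,o2)
O=(o1+o2)/2
loc=lambda p:(Rz.T@(p-O)).round(1)
print("lamp",loc(lamp),"timer",loc(tim),"latch",loc(cast("top0",(327.7,155),167)))
print("fin top",loc(P(225,474,158)),"lipouter",loc(P(580,435,129)),"hoodTR",loc(P(557,437,160)))
print(O)
E
```

```text
[ 718.59069046 -185.93830715  125.        ] [ 463.67724718 -205.45399595  125.        ] [442.96933582  30.13685172 138.        ] 255.65939386737227 want 260
yaw 4.3779161293842135
yaw lamp-timer 5.556227461170256 56.643187161747235 want 58
origins [ 5.74290077e+02 -6.96140491e+01 -2.84217094e-14] [ 5.78618019e+02 -6.92827101e+01 -2.84217094e-14]
lamp [ 31.1 -73.6 133. ] timer [ 87.7 -72.4 135. ] latch [ 88.1  48.  167. ]
fin top [-84.   46.1 158. ] lipouter [ -77.7 -144.6  129. ] hoodTR [ -79.9 -125.5  160. ]
[ 5.76454048e+02 -6.94483796e+01 -2.84217094e-14]
```

```bash
python3 -m pendant '[[[-0.01,-0.01,-0.04],7],[[-0.03,-0.03,-0.08],14],[[-0.06,-0.06,-0.11],21],[[-0.09,-0.09,-0.12],28],[[-0.12,-0.12,-0.12],35],[[-0.15,-0.15,-0.12],42],[[-0.18,-0.18,-0.12],49],[[-0.21,-0.21,-0.12],56],[[-0.24,-0.24,-0.12],63],[[-0.27,-0.27,-0.12],70]]' 255
python3 - <<'E'
from h import *
o=observe();print(o["ee_pos"],o["q"].round(2));M=R.from_rotvec(o["tool_rot"]).as_matrix();print(M.round(3))
d=get_image("wrist");print(np.array(d["tool_from_camera"]).round(2),d["intrinsics"])
E
```

```text
time_s: 1.1
ee_pos: [328.7, 171.9, 341.7]
tool_rot: [-2.138, -2.301, -0.0]
contact_force: [1.0, 1.1, 0.4]
opening: 0.0
finger_force: 0.0
[328.70848703 171.87117602 341.71764315] [ 0.16 -0.1   1.66  0.    1.59  0.09]
[[-0.073  0.997 -0.   ]
 [ 0.997  0.073  0.   ]
 [ 0.    -0.    -1.   ]]
[[ 0.0000e+00 -9.5000e-01 -3.3000e-01  8.4750e+01]
 [ 1.0000e+00  0.0000e+00 -0.0000e+00 -7.0000e-02]
 [ 0.0000e+00 -3.3000e-01  9.5000e-01 -1.5184e+02]
 [ 0.0000e+00  0.0000e+00  0.0000e+00  1.0000e+00]] [[397.42880619   0.         319.72621813]
 [  0.         397.42880619 242.9299492 ]
 [  0.           0.           1.        ]]
```

```bash
python3 -m pendant '[[[-0.04,0.025,0.01],0],[[-0.08,0.05,0.02],0],[[-0.12,0.08,0.03],0],[[-0.16,0.11,0.04],0],[[-0.2,0.14,0.05],0],[[-0.24,0.17,0.06],0],[[-0.27,0.19,0.06],0],[[-0.277,0.197,0.06],0],[[-0.277,0.197,0.06],0],[[-0.277,0.197,0.06],0]]' 255
python3 - <<'E'
from h import *
o=observe();print(o["ee_pos"],o["qvel"].round(3));M=R.from_rotvec(o["tool_rot"]).as_matrix();print(M.round(3))
snap("wrist","w1")
E
```

```text
time_s: 2.15
ee_pos: [546.0, -86.3, 281.9]
tool_rot: [-2.132, -2.307, -0.0]
contact_force: [-0.1, 0.8, -0.6]
opening: -0.2
finger_force: 0.0
[546.00619927 -86.29683269 281.92734189] [ 0.012 -0.019  0.006 -0.001  0.001 -0.004]
[[-0.079  0.997 -0.   ]
 [ 0.997  0.079  0.   ]
 [ 0.    -0.    -1.   ]]
```

View pics/w1.png

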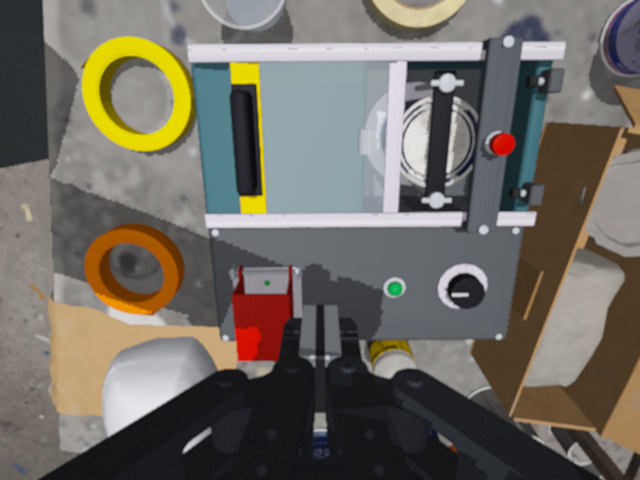

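The wrist view shows the fin at (244,140), the latch knob at (502,144), the lamp at (395,288), the timer at (463,290), and the hood with its hinge side at y≈270 and its lip end at (262,355). The corners are at (508,340) and (221,340).

```bash
python3 - <<'E'
from h import *
c=lambda u,v,z:cast("w1",(u,v),z)
br=c(508,341,125);fr=c(221,341,125);d=br-fr
print(br,fr,np.linalg.norm(d))
lamp=c(395,288,133);knob=c(502,144,167);tim=c(463,289,134)
# outer rail edges y=+112 / -12 (top z 138), centerlines
r1a,r1b=c(190,52,138),c(562,51,138);r2a,r2b=c(208,221,138),c(533,219,138)
for a,b in((fr,br),(lamp,tim),(r1a,r1b),(r2a,r2b)):
    e=b-a;print("yaw",np.degrees(np.arctan2(e[1],e[0])),np.linalg.norm(e))
yaw=np.radians(4.6);Rz=R.from_euler("z",yaw).as_matrix()
O=np.array([576.5,-69.4,0]);loc=lambda p:(Rz.T@(p-O)).round(1)
for n,p in dict(br=br,fr=fr,lamp=lamp,tim=tim,knob=knob,r1=r1a,r1b=r1b,r2=r2a,r2b=r2b,fl=c(210,228,125),fintop_front=c(233,140,158),fintop_back=c(249,140,158),finends1=c(244,85,158),fe2=c(247,194,158),hood1=c(236,297,164),hood2=c(293,297,164),liptip=c(258,360,131),lip2=c(240,362,129)).items():print(n,loc(p),p.round(1))
E
```

```text
[ 723.65159074 -187.63612909  125.        ] [ 466.59697703 -208.26479011  125.        ] 257.88101148788303
yaw 4.588160091837753 257.88101148788303
yaw 4.138522418135433 56.37590345914598
yaw 4.706516574090861 251.0724897008912
yaw 4.943809717977025 250.81966488618195
br [ 137.2 -129.7  125. ] [ 723.7 -187.6  125. ]
fr [-120.7 -129.6  125. ] [ 466.6 -208.3  125. ]
lamp [ 30.8 -73.4 133. ] [ 613.1 -140.1  133. ]
tim [ 87.2 -73.8 134. ] [ 669.3 -136.   134. ]
knob [ 87.3  46.5 167. ] [659.8 -16.  167. ]
r1 [-119.4  104.6  138. ] [449.1  25.3 138. ]
r1b [131.6 105.1 138. ] [699.3  45.9 138. ]
r2 [-118.2  -13.9  138. ] [459.8 -92.8 138. ]
r2b [132.6 -12.4 138. ] [709.7 -71.1 138. ]
fl [-121.   -23.5  125. ] [ 457.8 -102.6  125. ]
fintop_front [-90.3  48.4 158. ] [482.6 -28.4 158. ]
fintop_back [-79.5  48.4 158. ] [493.4 -27.5 158. ]
finends1 [-80.7  82.9 158. ] [489.4   6.8 158. ]
fe2 [-83.1  11.5 158. ] [492.8 -64.6 158. ]
hood1 [-95. -66. 164.] [ 487.1 -142.8  164. ]
hood2 [-52. -66. 164.] [ 529.9 -139.4  164. ]
liptip [ -87.4 -145.4  131. ] [ 501.1 -221.4  131. ]
lip2 [-104.1 -149.   129. ] [ 484.7 -226.3  129. ]
```

```bash
python3 -m pendant '[[[0.02,-0.03,0],0],[[0.04,-0.06,0],0],[[0.062,-0.085,0],0],[[0.062,-0.085,0.035],0],[[0.062,-0.085,0.07],0],[[0.062,-0.085,0.1],0],[[0.062,-0.085,0.115],0],[[0.062,-0.085,0.125],0],[[0.062,-0.085,0.125],0],[[0.062,-0.085,0.125],0]]' 255
python3 - <<'E'
from h import *
snap("side","s1");im=cv2.imread("pics/s1.png");cv2.imwrite("pics/s1c.png",cv2.resize(im[170:350,230:500],None,fx=2.9,fy=2.9,interpolation=cv2.INTER_CUBIC))
E
```

```text
time_s: 3.2
ee_pos: [457.1, -31.9, 157.7]
tool_rot: [2.131, 2.306, 0.001]
contact_force: [0.5, 0.1, -0.1]
opening: -0.0
finger_force: 0.0
```

View pics/s1c.png

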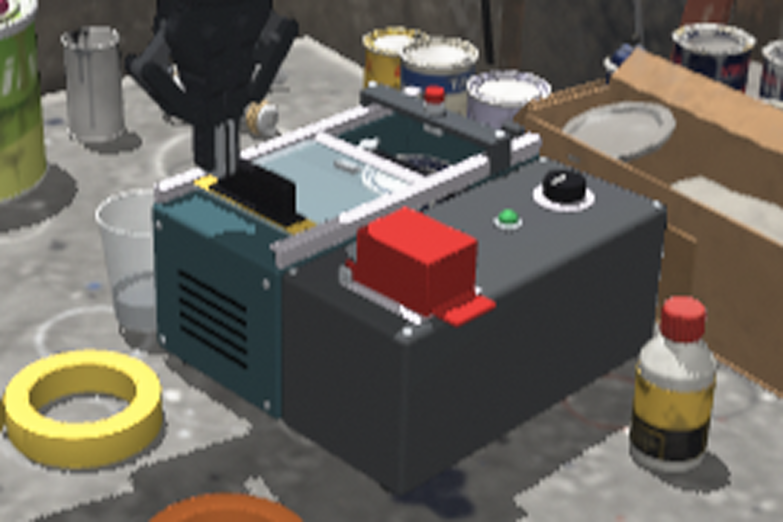

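```bash
python3 - <<'E'
from h import *
s=lambda p:((proj("s1",p)-[230,170])*2.9).round(0)
print("tip",s([457,-32,147]), "fin top L/R",s([489.4,6.8,160]),s([492.8,-64.6,160]),"hood",s([530-3,-200,164]))
E
```

```text
tip [215. 200.] fin top L/R [220. 149.] [289. 184.] hood [473. 242.]
```

The crop shows the closed finger in front of the fin; its height against the fin is unclear. I'll push a short way and look.

```bash
python3 -m pendant '[[[0,0.005,0],0],[[0,0.01,0],0],[[0,0.015,0],0],[[0,0.02,0],0],[[0,0.025,0],0],[[0,0.03,0],0],[[0,0.035,0],0],[[0,0.04,0],0],[[0,0.04,0],0]]' 255
python3 - <<'E'
from h import *
snap("side","s2");im=cv2.imread("pics/s2.png");cv2.imwrite("pics/s2c.png",cv2.resize(im[190:280,260:380],None,fx=6,fy=6,interpolation=cv2.INTER_CUBIC))
s=lambda p:((proj("s2",p)-[260,190])*6).round(0)
p=observe()["ee_pos"];print(s(p-[0,0,11]),s(p))
E
```

```text
time_s: 4.15
ee_pos: [497.2, -29.0, 156.7]
tool_rot: [2.133, 2.307, 0.0]
contact_force: [-0.9, 0.4, -0.9]
opening: 0.2
finger_force: 0.0
[360. 259.] [359. 229.]
```

View pics/s2c.png

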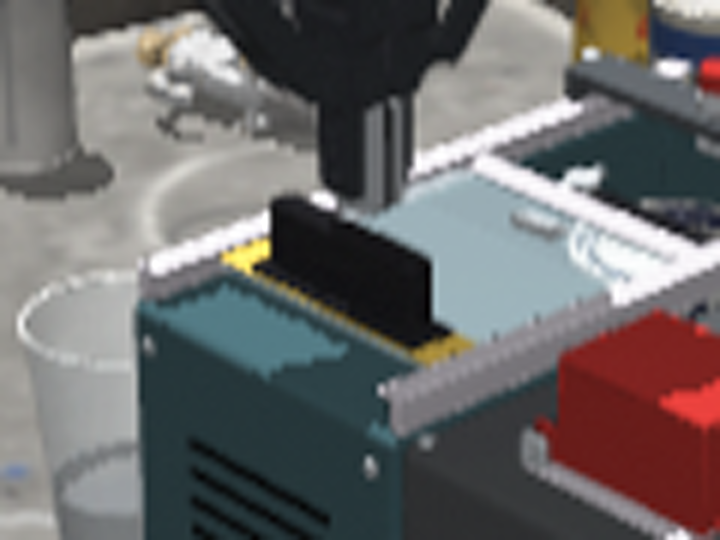

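The finger bottom (375,210) is above the fin's top edge (275–430, 200–260). The fin has not moved, so the tip really ends about 18 mm higher than the stated offset, and the w1 image agrees. I'll back off and go 15 mm lower.

```bash
python3 -m pendant '[[[0,-0.022,0],0],[[0,-0.045,0],0],[[0,-0.045,0],0],[[0,-0.045,0.005],0],[[0,-0.045,0.01],0],[[0,-0.045,0.015],0],[[0,-0.045,0.015],0]]' 255; python3 -m pendant '[[[0,0.005,0],0],[[0,0.01,0],0],[[0,0.015,0],0],[[0,0.02,0],0],[[0,0.025,0],0],[[0,0.03,0],0],[[0,0.035,0],0],[[0,0.04,0],0],[[0,0.045,0],0],[[0,0.045,0],0]]' 255
python3 - <<'E'
from h import *
snap("side","s3");im=cv2.imread("pics/s3.png");cv2.imwrite("pics/s3c.png",cv2.resize(im[190:280,260:380],None,fx=6,fy=6,interpolation=cv2.INTER_CUBIC))
E
```

```text
time_s: 4.9
ee_pos: [451.7, -32.3, 140.8]
tool_rot: [-2.132, -2.306, 0.001]
contact_force: [-0.1, -0.1, 0.5]
opening: 0.1
finger_force: 0.0
time_s: 5.9
ee_pos: [497.4, -29.0, 141.8]
tool_rot: [2.132, 2.306, 0.0]
contact_force: [1.0, -1.0, 0.9]
opening: -0.1
finger_force: 0.0
```

View pics/s3c.png

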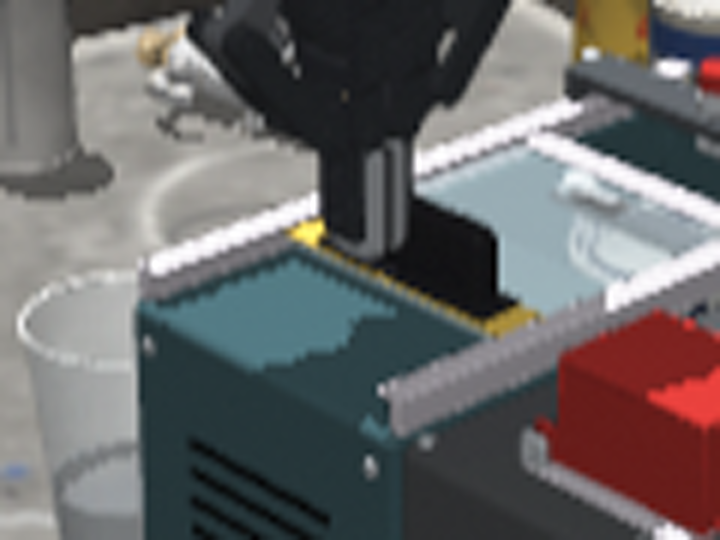

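The fin is now being pushed by its front face: finger at (365,240), fin moved to (415–495, 200–310). On it goes.

```bash
python3 -m pendant '[[[0,0.006,0],0],[[0,0.012,0],0],[[0,0.018,0],0],[[0,0.024,0],0],[[0,0.03,0],0],[[0,0.036,0],0],[[0,0.042,0],0],[[0,0.048,0],0],[[0,0.054,0],0],[[0,0.06,0],0]]'; python3 -m pendant '[[[0,0.001,0],0],[[0,0.002,0],0],[[0,0.003,0],0],[[0,0.004,0],0],[[0,0.005,0],0],[[0,0.006,0],0],[[0,0.007,0],0],[[0,0.008,0],0],[[0,0.008,0],0]]'
```

```text
time_s: 6.95
ee_pos: [555.3, -24.2, 141.6]
tool_rot: [-2.13, -2.304, 0.005]
contact_force: [-14.4, -0.5, 6.7]
opening: -0.2
finger_force: 7.7
time_s: 7.85
ee_pos: [564.2, -23.5, 141.7]
tool_rot: [-2.132, -2.306, 0.001]
contact_force: [-6.0, 1.1, 2.9]
opening: 0.3
finger_force: 2.9
```

```bash
python3 -m pendant '[[[0,0.001,0],0],[[0,0.001,0],0]]'; python3 -m pendant '[[[0,0.001,0],0],[[0,0.001,0],0]]';python3 -m pendant '[[[0,0.001,0],0],[[0,0.001,0],0]]'
python3 - <<'E'
from h import *
snap("top","t1")
im=cv2.imread("pics/t1.png");H,S,V=cv2.split(cv2.cvtColor(im,cv2.COLOR_BGR2HSV))
y=((H>20)&(H<35)&(S>150)&(V>120)).astype(np.uint8)
for f in("top0","t1"):
    im=cv2.imread(f"pics/{f}.png");H,S,V=cv2.split(cv2.cvtColor(im,cv2.COLOR_BGR2HSV))
    y=((H>20)&(H<35)&(S>130)&(V>110)).astype(np.uint8);y[:150]=0;y[262:]=0;y[:,:300]=0;y[:,372:]=0
    n,l,st,c=cv2.connectedComponentsWithStats(y)
    print(f,[(st[i].tolist(),c[i].round(1)) for i in range(1,n) if st[i,4]>3])
E
```

```text
time_s: 8.05
ee_pos: [565.1, -23.5, 141.7]
tool_rot: [-2.132, -2.306, 0.002]
contact_force: [-6.2, 1.0, 3.5]
opening: 0.0
finger_force: 3.3
time_s: 8.25
ee_pos: [566.0, -23.4, 141.7]
tool_rot: [-2.132, -2.306, 0.002]
contact_force: [-7.7, 0.7, 2.6]
opening: -0.4
finger_force: 3.5
time_s: 8.45
ee_pos: [566.4, -23.3, 141.6]
tool_rot: [-2.131, -2.305, 0.004]
contact_force: [-10.1, 0.2, 4.5]
opening: 0.4
finger_force: 5.6
top0 [([332, 235, 5, 1, 5], array([334., 235.])), ([343, 234, 5, 1, 5], array([345., 234.])), ([355, 235, 1, 7, 7], array([355., 238.])), ([316, 237, 2, 3, 4], array([316.2, 237.8])), ([322, 236, 4, 1, 4], array([323.5, 236. ]))]
t1 []
```

```bash
for i in 1; do :; done; python3 -m pendant '[[[0,0.001,0],0],[[0,0.001,0],0]]'|sed -n '2p;4p'; python3 -m pendant '[[[0,0.001,0],0],[[0,0.001,0],0]]'|sed -n '2p;4p'; python3 -m pendant '[[[0,0.001,0],0],[[0,0.001,0],0]]'|sed -n '2p;4p'; python3 -m pendant '[[[0,0.001,0],0],[[0,0.001,0],0]]'|sed -n '2p;4p'
```

```text
ee_pos: [566.6, -23.3, 141.6]
contact_force: [-15.4, -0.2, 6.3]
ee_pos: [566.8, -23.3, 141.5]
contact_force: [-21.0, -1.0, 9.1]
ee_pos: [566.9, -23.2, 141.5]
contact_force: [-25.9, -0.7, 12.4]
ee_pos: [567.0, -23.2, 141.5]
contact_force: [-30.9, -2.2, 14.2]
```

That is the hard stop (about 5 N per commanded mm). I'll back off, clear the fin and lift.

```bash
python3 -m pendant '[[[0,-0.005,0],0],[[0,-0.01,0],0],[[0,-0.02,0],0],[[0,-0.03,0],0],[[0,-0.03,-0.03],0],[[0,-0.03,-0.06],0],[[0,-0.03,-0.1],0],[[0,-0.03,-0.14],0],[[0,-0.03,-0.14],0],[[0,-0.03,-0.14],0]]'
python3 - <<'E'
from h import *
snap("wrist","w2")
E
```

```text
time_s: 10.3
ee_pos: [542.1, -25.6, 282.2]
tool_rot: [2.132, 2.305, 0.002]
contact_force: [0.8, 0.4, -1.2]
opening: -0.2
finger_force: 0.0
```

View pics/w2.png

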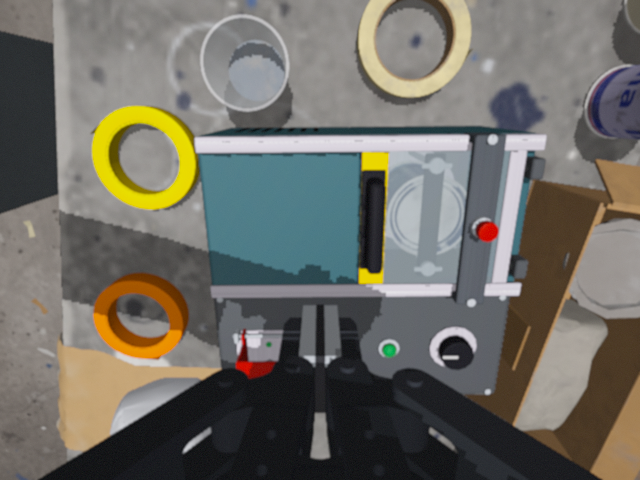

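The window is closed: fin at (374,225), behind the tin's bay front. I'll check its rest position against the contact position, and work out the cover approach.

```bash
python3 - <<'E'
from h import *
yaw=np.radians(4.6);Rz=R.from_euler("z",yaw).as_matrix();O=np.array([576.5,-69.4,0]);loc=lambda p:(Rz.T@(p-O)).round(1)
for z in(150,158):
  print("now front/back",loc(cast("w2",(363.5,225),z)),loc(cast("w2",(383,225),z)),"before",loc(cast("w1",(233,140),z)),loc(cast("w1",(252,140),z)))
print("stop TCP",loc(np.array([566.4,-23.3,141])),"cornerFR? lamp",loc(cast("w2",(390,349),133)),"knob",loc(cast("w2",(487,230),167)))
o=observe();print("tcp",loc(o["ee_pos"]))
for f,(a,b) in {"w2":((522,289),(212,290)),"w1":((533,219),(208,221))}.items():print(loc(cast(f,a,138)),loc(cast(f,b,138)))
# tip of finger: known tool points projected
T=np.array(get_image("wrist")["tool_from_camera"]);K=np.load("pics/w2.npz")["K"]
for p in([11,0,-7],[11,0,11],[0,0,-7],[-11,0,-7]):
  q=K@(T[:3,:3].T@(np.array(p)-T[:3,3]));print(p,(q[:2]/q[2]).round(0))
E
```

```text
now front/back [  2.   46.9 150. ] [ 16.6  46.8 150. ] before [-92.   47.8 150. ] [-78.8  47.8 150. ]
now front/back [  1.1  49.2 158. ] [ 15.2  49.2 158. ] before [-90.3  48.4 158. ] [-77.5  48.4 158. ]
stop TCP [ -6.4  46.8 141. ] cornerFR? lamp [ 31.4 -72.4 133. ] knob [ 87.1  48.1 167. ]
tcp [-31.2  46.5 281.1]
[135.6 -11.8 138. ] [-119.1  -12.1  138. ]
[132.6 -12.4 138. ] [-118.2  -13.9  138. ]
[11, 0, -7] [320. 298.]
[11, 0, 11] [320. 280.]
[0, 0, -7] [320. 322.]
[-11, 0, -7] [320. 345.]
```

```bash
python3 -m pendant '[[[0,0,0.05],0],[[0,0,0.1],0],[[0,0,0.14],0],[[0,0,0.14],0],[[0,0.005,0.14],0],[[0,0.01,0.14],0],[[0,0.01,0.14],0]]'; for k in 1;do :;done; python3 -m pendant '[[[0,0.002,0],0],[[0,0.004,0],0],[[0,0.004,0],0]]'|sed -n '2p;4p'; python3 -m pendant '[[[0,0.002,0],0],[[0,0.002,0],0]]'|sed -n '2p;4p'; python3 -m pendant '[[[0,0.002,0],0],[[0,0.002,0],0]]'|sed -n '2p;4p'; python3 -m pendant '[[[0,0.002,0],0],[[0,0.002,0],0]]'|sed -n '2p;4p'; python3 -m pendant '[[[0,0.002,0],0],[[0,0.002,0],0]]'|sed -n '2p;4p'
```

```text
time_s: 11.1
ee_pos: [553.1, -24.9, 143.7]
tool_rot: [2.13, 2.304, 0.003]
contact_force: [0.4, -1.1, -0.7]
opening: 0.1
finger_force: 0.0
ee_pos: [555.8, -24.4, 142.1]
contact_force: [0.1, 0.6, -0.3]
ee_pos: [557.7, -24.2, 141.8]
contact_force: [-0.2, -0.2, 0.6]
ee_pos: [559.7, -24.1, 141.8]
contact_force: [-0.9, 0.5, 0.4]
ee_pos: [561.7, -23.9, 141.8]
contact_force: [0.2, 0.4, -0.9]
ee_pos: [563.5, -23.7, 141.7]
contact_force: [-1.7, -0.4, -0.5]
```

No contact until x=563.3, so the window is held at about 0: latched. On to the cover's right end, where I'll push the end wall near its top, towards the hinge.

```bash
python3 -m pendant '[[[0,-0.015,0],0],[[0,-0.03,-0.02],0],[[0,-0.04,-0.06],0],[[-0.04,-0.05,-0.09],0],[[-0.085,-0.06,-0.09],0],[[-0.13,-0.068,-0.09],0],[[-0.17,-0.068,-0.09],0],[[-0.19,-0.068,-0.07],0],[[-0.19,-0.068,-0.07],0],[[-0.19,-0.068,-0.07],0]]'
python3 - <<'E'
from h import *
yaw=np.radians(4.6);Rz=R.from_euler("z",yaw).as_matrix();O=np.array([576.5,-69.4,0]);loc=lambda p:(Rz.T@(p-O)).round(1)
print(loc(observe()["ee_pos"]))
snap("side","s4");im=cv2.imread("pics/s4.png");cv2.imwrite("pics/s4c.png",cv2.resize(im[190:300,320:470],None,fx=5,fy=5,interpolation=cv2.INTER_CUBIC))
s=lambda p:((proj("s4",O+Rz@p)-[320,190])*5).round(0)
print("hood corners",s([-100,-120.5,164]),s([-56,-120.5,164]),"lip end",s([-96,-140.5,129]),s([-60,-140.5,129]))
E
```

```text
time_s: 13.2
ee_pos: [510.5, -218.2, 211.8]
tool_rot: [-2.133, -2.306, -0.0]
contact_force: [0.3, 0.8, 0.0]
opening: 0.4
finger_force: 0.0
[ -77.7 -143.   211.8]
hood corners [273. 349.] [360. 308.] lip end [320. 457.] [390. 421.]
```

View pics/s4c.png

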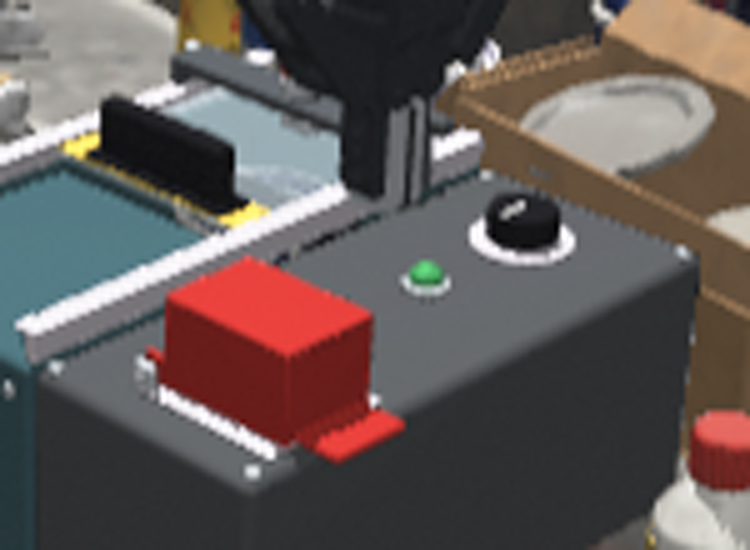

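The crop shows the cover still shut, hood corners (288,352) and (372,315), lip (370,440) about 2–3 mm further right than my estimate, and the finger above it on the right. I'll lower and push.

```bash
python3 -m pendant '[[[0,0.001,0.025],0],[[0,0.001,0.05],0],[[0,0.001,0.06],0],[[0,0.001,0.063],0],[[0,0.001,0.063],0],[[0.003,0.001,0.063],0],[[0.006,0.001,0.063],0],[[0.006,0.001,0.063],0]]'|sed -n '2p;4p'; for i in 1;do :;done; python3 -m pendant '[[[0.002,0,0],0],[[0.002,0,0],0]]'|sed -n '2p;4p';python3 -m pendant '[[[0.002,0,0],0],[[0.002,0,0],0]]'|sed -n '2p;4p';python3 -m pendant '[[[0.002,0,0],0],[[0.002,0,0],0]]'|sed -n '2p;4p'
```

```text
ee_pos: [511.3, -212.1, 149.4]
contact_force: [-0.1, -0.3, -0.8]
ee_pos: [511.0, -210.3, 148.9]
contact_force: [0.4, 0.1, 0.0]
ee_pos: [511.0, -209.7, 149.5]
contact_force: [-1.3, -6.3, 2.8]
ee_pos: [511.1, -209.3, 150.1]
contact_force: [-1.6, -12.2, 3.3]
```

```bash
python3 -m pendant '[[[0.001,0,0],0],[[0.001,0,0],0]]'|sed -n '2p;4p';python3 -m pendant '[[[0.001,0,0],0],[[0.001,0,0],0]]'|sed -n '2p;4p';python3 -m pendant '[[[0.001,0,0],0],[[0.001,0,0],0]]'|sed -n '2p;4p'
```

```text
ee_pos: [511.0, -209.1, 150.4]
contact_force: [-3.0, -16.1, 4.4]
ee_pos: [511.1, -208.9, 150.6]
contact_force: [-2.5, -19.3, 5.7]
ee_pos: [511.1, -208.7, 150.9]
contact_force: [-2.0, -22.8, 5.7]
```

Friction is acting downwards on the wall; raising the tool a little reverses it.

```bash
python3 -m pendant '[[[0,0,-0.001],0],[[0,0,-0.001],0]]'|sed -n '2p;4p';python3 -m pendant '[[[0,0,-0.001],0],[[0,0,-0.001],0]]'|sed -n '2p;4p';python3 -m pendant '[[[0,0,-0.001],0],[[0,0,-0.001],0]]'|sed -n '2p;4p'
```

```text
ee_pos: [511.1, -208.1, 152.0]
contact_force: [-2.7, -18.6, 8.3]
ee_pos: [511.0, -207.6, 152.9]
contact_force: [-3.6, -16.7, 8.8]
ee_pos: [510.9, -207.2, 153.8]
contact_force: [-2.5, -15.1, 7.7]
```

```bash
python3 -m pendant '[[[0.002,0,-0.001],0],[[0.003,0,-0.003],0],[[0.004,0,-0.005],0],[[0.004,0,-0.005],0]]'|sed -n '2p;4p'; python3 -m pendant '[[[0.002,0,-0.002],0],[[0.003,0,-0.004],0],[[0.004,0,-0.005],0],[[0.004,0,-0.005],0]]'|sed -n '2p;4p'
python3 - <<'E'
from h import *
snap("side","s5");im=cv2.imread("pics/s5.png");cv2.imwrite("pics/s5c.png",cv2.resize(im[190:300,320:470],None,fx=5,fy=5,interpolation=cv2.INTER_CUBIC))
E
```

```text
ee_pos: [510.7, -203.4, 159.4]
contact_force: [-4.7, -16.8, 9.9]
ee_pos: [510.4, -199.3, 164.6]
contact_force: [-5.2, -15.1, 12.9]
```

View pics/s5c.png

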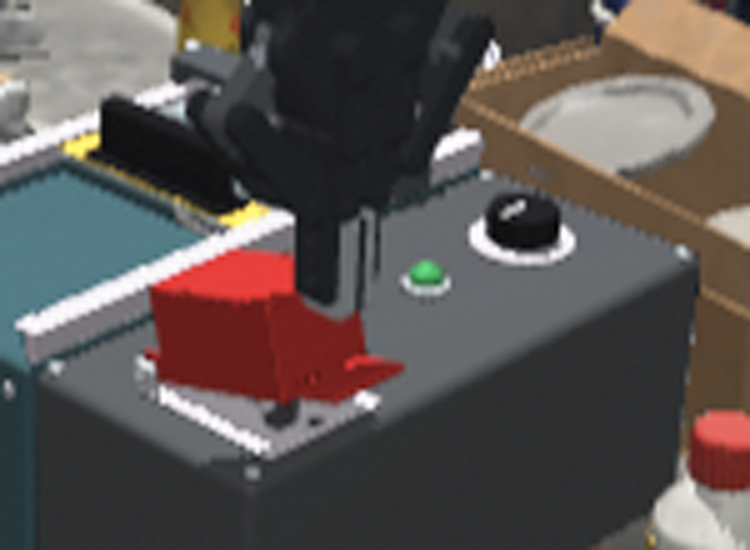

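The crop shows the cover lifting (about 0.35 rad) with the finger in the corner at (335,300) and the toggle visible below at (285,410). That was my tenth and last picture, so from here I go by force and measured pixels. I'll continue along the arc.

```bash
python3 -m pendant '[[[0.003,0,-0.003],0],[[0.006,0,-0.006],0],[[0.009,0,-0.009],0],[[0.012,0,-0.012],0],[[0.015,0,-0.015],0],[[0.015,0,-0.015],0]]'|sed -n '2p;4p'; python3 -m pendant '[[[0.004,0,-0.002],0],[[0.007,0,-0.004],0],[[0.01,0,-0.006],0],[[0.013,0,-0.007],0],[[0.013,0,-0.007],0]]'|sed -n '2p;4p'
cat > ang.py <<'E'
from h import *
# cover angle from red mask in side view: list red component geometry
import sys
f=sys.argv[1]; snap("side",f);im=cv2.imread(f"pics/{f}.png")
H,S,V=cv2.split(cv2.cvtColor(im,cv2.COLOR_BGR2HSV))
m=((((H<8)|(H>172))&(S>140)&(V>60))*255).astype(np.uint8);m[:190]=0;m[300:]=0;m[:,:320]=0;m[:,440:]=0
n,l,st,c=cv2.connectedComponentsWithStats(m)
yaw=np.radians(4.6);Rz=R.from_euler("z",yaw).as_matrix();O=np.array([576.5,-69.4,0])+Rz@[1,-2.5,0]
for i in range(1,n):
    if st[i,4]>8: print(f,"red",st[i],c[i].round(1))
# predicted lip-end midpoints and hood corners for angles
for th in (0,.17,.8,1.0,1.2,1.4,1.7):
    w=lambda x,u,v:proj(f,O+Rz@[x,-55-(u*np.cos(th)-v*np.sin(th)),131+u*np.sin(th)+v*np.cos(th)])
    P=np.array([w(x,u,v) for x in(-100,-56) for u,v in((0,0),(64,0),(64,33),(4,33))]+[w(x,84,-2) for x in(-96,-60)])
    print(th,"bbox",P.min(0).round(0),P.max(0).round(0))
E
python3 ang.py s6
```

```text
ee_pos: [509.0, -182.2, 179.1]
contact_force: [-3.2, -7.7, 11.4]
ee_pos: [507.8, -168.6, 185.7]
contact_force: [-4.4, -4.1, 11.5]
s6 red [344 230  48  36 803] [364.4 246.2]
0 bbox [349. 240.] [399. 281.]
0.17 bbox [348. 239.] [399. 274.]
0.8 bbox [341. 225.] [390. 263.]
1.0 bbox [339. 221.] [385. 263.]
1.2 bbox [338. 219.] [379. 263.]
1.4 bbox [337. 218.] [372. 263.]
1.7 bbox [333. 213.] [366. 263.]
```

```bash
python3 -m pendant '[[[0.004,0,-0.002],0],[[0.008,0,-0.003],0],[[0.012,0,-0.004],0],[[0.016,0,-0.005],0],[[0.016,0,-0.005],0]]'|sed -n '2p;4p'; python3 -m pendant '[[[0.004,0,0],0],[[0.008,0,-0.001],0],[[0.012,0,-0.001],0],[[0.016,0,-0.001],0],[[0.016,0,-0.001],0]]'|sed -n '2p;4p'; python3 ang.py s7|head -3
```

```text
ee_pos: [506.4, -151.7, 189.9]
contact_force: [-3.0, -1.3, 7.2]
ee_pos: [505.0, -135.1, 189.9]
contact_force: [-1.4, -0.8, 4.9]
s7 red [376 200   7   5  31] [379.4 202. ]
s7 red [340 222  38  44 958] [357.8 240.2]
0 bbox [349. 240.] [399. 281.]
```

```bash
python3 -m pendant '[[[0.004,0,0.001],0],[[0.008,0,0.001],0],[[0.012,0,0.002],0],[[0.016,0,0.003],0],[[0.016,0,0.003],0]]'|sed -n '2p;4p'; python3 ang.py s8|head -2; python3 -m pendant '[[[0.004,0,0.001],0],[[0.007,0,0.002],0],[[0.01,0,0.002],0],[[0.01,0,0.002],0]]'|sed -n '1,2p;4p'; python3 ang.py s9|head -2
```

```text
ee_pos: [503.7, -119.2, 186.3]
contact_force: [-1.1, 0.2, 1.1]
s8 red [376 200   7   5  31] [379.4 202. ]
s8 red [ 338  216   31   51 1071] [353.4 238.1]
time_s: 19.85
ee_pos: [503.0, -109.4, 184.8]
contact_force: [0.4, -0.2, -0.3]
s9 red [376 200   7   5  31] [379.4 202. ]
s9 red [ 336  214   33   52 1095] [352.5 238.3]
```

The cover is fully up: its red bounding box is 336–369 × 214–266, matching 1.7 rad. I'll lift clear and go down to the right of the toggle.

```bash
python3 -m pendant '[[[0.003,0,-0.02],0],[[0.003,0,-0.06],0],[[-0.02,0,-0.06],0],[[-0.06,0,-0.06],0],[[-0.1,0,-0.06],0],[[-0.104,0,-0.04],0],[[-0.104,0,0],0],[[-0.104,0,0.02],0],[[-0.104,0,0.03],0],[[-0.104,0,0.03],0]]'; python3 ang.py s10|head -2;python3 -m pendant '[[[0,0,0.005],0],[[0,0,0.01],0],[[0,0,0.015],0],[[0,0,0.018],0],[[0,0,0.018],0]]'
```

```text
time_s: 20.9
ee_pos: [511.0, -213.3, 154.1]
tool_rot: [-2.132, -2.305, 0.0]
contact_force: [-1.1, 0.6, 0.7]
opening: 0.1
finger_force: 0.0
s10 red [ 336  214   33   52 1113] [352.3 238. ]
0 bbox [349. 240.] [399. 281.]
time_s: 21.45
ee_pos: [511.1, -213.3, 136.4]
tool_rot: [-2.132, -2.306, 0.0]
contact_force: [0.0, -0.3, 0.6]
opening: 0.4
finger_force: 0.0
```

```bash
python3 -m pendant '[[[0.005,0,0],0],[[0.01,0,0],0],[[0.014,0,0],0],[[0.014,0,0],0]]'|sed -n '2p;4p'; python3 -m pendant '[[[0.002,0,0],0],[[0.004,0,0],0],[[0.004,0,0],0]]'|sed -n '2p;4p';python3 -m pendant '[[[0.002,0,0],0],[[0.004,0,0],0],[[0.004,0,0],0]]'|sed -n '2p;4p';python3 -m pendant '[[[0.002,0,0],0],[[0.004,0,0],0],[[0.004,0,0],0]]'|sed -n '2p;4p'
```

```text
ee_pos: [510.1, -198.8, 137.0]
contact_force: [-0.1, 0.2, 0.6]
ee_pos: [509.8, -195.6, 136.9]
contact_force: [-0.2, -1.2, 0.1]
ee_pos: [509.9, -192.8, 137.7]
contact_force: [-0.4, -4.5, 3.0]
ee_pos: [509.7, -188.5, 137.8]
contact_force: [-0.2, -3.5, 2.8]
```

```bash
python3 -m pendant '[[[0.002,0,0],0],[[0.004,0,0],0],[[0.004,0,0],0]]'|sed -n '2p;4p'; python3 -m pendant '[[[0.002,0,0],0],[[0.004,0,0],0],[[0.004,0,0],0]]'|sed -n '2p;4p';python3 -m pendant '[[[0.002,0,0],0],[[0.002,0,0],0]]'|sed -n '2p;4p'
```

```text
ee_pos: [508.6, -182.7, 136.4]
contact_force: [0.8, -0.1, -0.1]
ee_pos: [508.4, -179.1, 136.7]
contact_force: [-0.2, -0.1, 1.4]
ee_pos: [508.4, -177.3, 136.8]
contact_force: [0.2, -0.7, -0.3]
```

```bash
python3 -m pendant '[[[0.002,0,0],0],[[0.002,0,0],0]]'|sed -n '2p;4p'; python3 -m pendant '[[[0.002,0,0],0],[[0.002,0,0],0]]'|sed -n '2p;4p'; python3 -m pendant '[[[0.001,0,0],0],[[0.001,0,0],0]]'|sed -n '1,2p;4p'
```

```text
ee_pos: [508.3, -175.9, 136.9]
contact_force: [1.0, -2.9, -0.9]
ee_pos: [508.4, -175.2, 137.2]
contact_force: [-0.2, -10.3, -1.1]
time_s: 24.15
ee_pos: [508.4, -174.9, 137.3]
contact_force: [0.5, -13.1, -2.0]
```

The toggle is firm against its on-stop (contact at y≈-176, as computed). I'll retreat and go over to the left side of the raised cover.

```bash
python3 -m pendant '[[[-0.02,0,0],0],[[-0.03,0,-0.02],0],[[-0.03,0,-0.06],0],[[-0.03,0,-0.11],0],[[0,0,-0.12],0],[[0.04,0,-0.12],0],[[0.08,0,-0.12],0],[[0.114,0,-0.12],0],[[0.114,0,-0.12],0],[[0.114,0,-0.12],0]]'; python3 ang.py s11|head -2; python3 -m pendant '[[[0,0,0.03],0],[[0,0,0.06],0],[[0,0,0.08],0],[[0,0,0.08],0]]'; python3 ang.py s12|head -2
```

```text
time_s: 25.15
ee_pos: [499.0, -58.4, 256.9]
tool_rot: [-2.131, -2.308, -0.0]
contact_force: [0.1, -0.6, 0.8]
opening: 0.2
finger_force: 0.0
s11 red [376 200   7   5  31] [379.4 202. ]
s11 red [ 336  214   33   52 1101] [352.3 237.9]
time_s: 25.6
ee_pos: [497.9, -59.5, 174.4]
tool_rot: [-2.131, -2.301, 0.003]
contact_force: [0.6, 0.1, 0.0]
opening: 0.0
finger_force: 0.0
s12 red [376 200   7   5  31] [379.4 202. ]
s12 red [ 336  214   33   52 1102] [352.3 237.9]
```

```bash
python3 -m pendant '[[[-0.008,0,0],0],[[-0.016,0,0],0],[[-0.022,0,0],0],[[-0.028,0,0],0],[[-0.032,0,0],0],[[-0.036,0,0],0],[[-0.04,0,0],0],[[-0.04,0,0],0]]'|sed -n '2p;4p'; python3 ang.py s13|head -2;python3 -m pendant '[[[-0.004,0,0],0],[[-0.008,0,0],0],[[-0.012,0,0],0],[[-0.015,0,0],0],[[-0.015,0,0],0]]'|sed -n '2p;4p'; python3 ang.py s14|head -2
```

```text
ee_pos: [502.2, -99.2, 176.8]
contact_force: [-0.2, -0.5, -0.9]
s13 red [376 200   7   5  31] [379.4 202. ]
s13 red [ 339  219   35   48 1045] [356.  238.2]
ee_pos: [503.4, -114.1, 176.7]
contact_force: [0.2, -0.4, 0.2]
s14 red [376 200   7   5  31] [379.4 202. ]
s14 red [341 221  42  45 978] [360.3 240.2]
```

```bash
python3 -m pendant '[[[-0.004,0,0],0],[[-0.007,0,0],0],[[-0.01,0,0],0],[[-0.012,0,0],0],[[-0.012,0,0],0],[[-0.012,0,0],0],[[-0.012,0,0],0],[[-0.012,0,0],0]]'|sed -n '1,2p;4p'; python3 ang.py s15|head -4
```

```text
time_s: 27.85
ee_pos: [504.3, -125.6, 176.8]
contact_force: [0.2, 0.5, 0.1]
s15 red [376 200   7   5  31] [379.4 202. ]
s15 red [348 237  51  29 974] [370.5 251.6]
0 bbox [349. 240.] [399. 281.]
0.17 bbox [348. 239.] [399. 274.]
```

The cover has fallen ajar. I'll lift, go over the lip and press down.

```bash
python3 -m pendant '[[[0.01,0,-0.02],0],[[0,0,-0.05],0],[[-0.04,0,-0.05],0],[[-0.08,0,-0.05],0],[[-0.09,0,-0.05],0],[[-0.09,0,-0.04],0],[[-0.09,0,-0.02],0],[[-0.09,0,0],0],[[-0.09,0,0.02],0],[[-0.09,0,0.02],0]]'; python3 ang.py s16|head -2; python3 -m pendant '[[[0,0,0.004],0],[[0,0,0.008],0],[[0,0,0.012],0],[[0,0,0.012],0]]'|sed -n '2p;4p'; python3 -m pendant '[[[0,0,0.002],0],[[0,0,0.004],0],[[0,0,0.004],0]]'|sed -n '2p;4p'; python3 -m pendant '[[[0,0,0.002],0],[[0,0,0.004],0],[[0,0,0.004],0]]'|sed -n '2p;4p'
```

```text
time_s: 28.9
ee_pos: [510.1, -213.2, 153.9]
tool_rot: [-2.128, -2.304, 0.001]
contact_force: [-0.9, 0.2, 0.7]
opening: -0.2
finger_force: 0.0
s16 red [ 349  241   52   35 1074] [371.9 258.5]
0 bbox [349. 240.] [399. 281.]
ee_pos: [511.2, -215.3, 144.5]
contact_force: [-0.6, -0.3, 0.4]
ee_pos: [511.3, -215.4, 140.6]
contact_force: [-0.4, -0.3, 0.7]
ee_pos: [511.2, -215.3, 136.5]
contact_force: [0.7, -0.5, -0.0]
```

```bash
for i in 1;do :;done; python3 -m pendant '[[[0,0,0.002],0],[[0,0,0.004],0],[[0,0,0.004],0]]'|sed -n '2p;4p'; python3 -m pendant '[[[0,0,0.002],0],[[0,0,0.004],0],[[0,0,0.004],0]]'|sed -n '2p;4p'; python3 -m pendant '[[[0,0,0.002],0],[[0,0,0.003],0],[[0,0,0.003],0]]'|sed -n '2p;4p'; python3 ang.py s17|head -3
```

```text
ee_pos: [511.5, -215.6, 132.9]
contact_force: [1.1, -0.4, 2.4]
ee_pos: [511.1, -215.1, 128.2]
contact_force: [-0.0, 0.4, -0.0]
ee_pos: [511.2, -215.2, 125.5]
contact_force: [0.1, 0.5, 1.1]
s17 red [350 242  51  41 892] [370.  262.3]
0 bbox [349. 240.] [399. 281.]
0.17 bbox [348. 239.] [399. 274.]
```

```bash
python3 -m pendant '[[[0,0,0.002],0],[[0,0,0.002],0]]'|sed -n '2p;4p'; python3 -m pendant '[[[0,0,0.001],0],[[0,0,0.001],0]]'|sed -n '2p;4p'; python3 -m pendant '[[[0,0,0.001],0],[[0,0,0.001],0]]'|sed -n '2p;4p';  python3 -m pendant '[[[0,0,0.001],0],[[0,0,0.001],0]]'|sed -n '2p;4p'
```

```text
ee_pos: [511.2, -215.3, 123.5]
contact_force: [0.6, 0.4, 0.6]
ee_pos: [511.3, -215.4, 122.7]
contact_force: [-0.6, -0.0, -0.7]
ee_pos: [511.3, -215.4, 121.7]
contact_force: [-0.6, -0.3, -0.5]
ee_pos: [511.5, -215.4, 121.4]
contact_force: [-0.7, 1.8, 6.2]
```

```bash
python3 -m pendant '[[[0,0,0.001],0],[[0,0,0.001],0]]'|sed -n '2p;4p'; python3 -m pendant '[[[0,0,0.001],0],[[0,0,0.001],0]]'|sed -n '2p;4p'; python3 -m pendant '[[[0,0,0],0],[[0,0,-0.02],0],[[0,0,-0.06],0],[[-0.0,0,-0.1],0],[[0,0,-0.13],0],[[0,0,-0.13],0],[[0,0,-0.13],0],[[0,0,-0.13],0]]'; python3 ang.py s18|head -3; python3 - <<'E'
from h import *
d=snap("top","t9")
a=cv2.imread("pics/top0.png");b=cv2.imread("pics/t9.png")
for n,(x0,y0,x1,y1) in dict(bottle=(420,158,456,192),cup=(264,230,300,268),tape=(240,162,296,216)).items():
    t=a[y0:y1,x0:x1];r=cv2.matchTemplate(b[y0-20:y1+20,x0-20:x1+20],t,cv2.TM_CCOEFF_NORMED);_,m,_,l=cv2.minMaxLoc(r);print(n,round(m,2),l[0]-20,l[1]-20)
# cover in side view vs start
a=cv2.imread("pics/s4.png");b=cv2.imread("pics/s18.png");print("cover region diff",cv2.absdiff(a,b)[238:290,345:405].mean())
E
```

```text
ee_pos: [511.5, -215.5, 121.1]
contact_force: [-2.9, 2.3, 11.0]
ee_pos: [511.7, -215.4, 120.8]
contact_force: [-5.5, 3.4, 16.7]
time_s: 32.9
ee_pos: [510.9, -215.2, 247.4]
tool_rot: [-2.131, -2.305, 0.001]
contact_force: [0.4, 1.0, -0.5]
opening: 0.2
finger_force: 0.0
s18 red [376 200   7   5  31] [379.4 202. ]
s18 red [ 350  241   51   42 1268] [374.6 261.2]
0 bbox [349. 240.] [399. 281.]
bottle 0.62 0 0
cup 1.0 0 0
tape 1.0 0 0
cover region diff 0.48846153846153845
```

The cover image matches the original shut state, the bystanders have not moved, and the robot is clear.

```bash
python3 -c "
from workcell import *
print(sign_off())"
```

```text
the job is handed in; nothing more can be done
None
```

I handed the job in at about 33 s. By contact force and image measurements the guard is latched, the toggle is on, the red cover is snapped shut, and the bottle, cup and tape roll are where they stood; no verdict came back.

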